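# Flip the circuit board over in its turnover stand

### The arm

A 6-joint arm with a two-finger parallel gripper is mounted at the origin on the work surface. World frame = base frame: x ahead of the robot, y to its left, z up, the work surface at z = 0. Lengths are in m, angles in rad, forces in N, time in s.
With the tool pointing down it reaches from about 0.325 to 0.75 m from the base axis. Payload 7.6 kg.
Tool frame: the origin (TCP) lies between the finger pads, 19 mm behind the fingertips; this is the grasp point; z points along the fingers, y is the line along which they close (so a half turn about z gives the same grasp; the last joint's range is limited). The gripper opens to 85 mm and grips with 20 to 120 N. Pads are 22 mm wide; open, the fingers measure 114 mm over their backs; the gripper's body (76 mm by 85 mm) begins 54 mm behind the grasp point. The pads swing forward as they close: fully open they stand 13 mm farther back than shut.
Start: joints at [-1.342, 0.052, 1.401, -0, 1.689, -0.07], TCP at [0.155, -0.502, 0.25] pointing down, gripper open.
Joint ranges: [-2.9, 2.9], [-0.91, 2.17], [0.12, 2.37], [-1.06, 4.2], [0.26, 2.73], [-2.93, 2.93]. Speed limits (rad/s): [2.57, 2.57, 3.01, 3.14, 3.14, 3.14].

### API

Orientations are given as a rotation vector (axis times angle).
In Python, from workcell import arm, viewer gives the robot as it stands.
- The arm moves only by the tool send_rows, never from a script. Its argument "targets" is a list that holds one entry, the list of rows, each a list of 6 numbers: the shift along the tool's x, y, z in m, then the turn, a rotation vector about the tool's x, y, z in degrees. A call has 1 to 20 rows; each row shifts and turns the commanded pose from where the row before left it, along the tool's axes as they then stand; what a row does not reach is not made up. A row lasts 1/10 s, in which the tool goes at most 50 mm and 8.59 degrees, less where a joint would pass 70% of its speed; a pose out of reach is approached as far as the arm can. A call is refused whole if a number of a shift passes 0.05 or a number of a turn 8.59, either way. A call with a gripper value outside its range is refused whole. "hand" is the finger opening in m, from 0 to 0.0854, set as the call begins (left out, the last holds). The fingers move at their own pace and stop on an object; the grip force is fixed at half the most. Time passes only in rows, so rows that do not move let the fingers close. It gives the time, the measured TCP pose, the force, the opening and the grip force at its end, in the units of the state.
- arm.sense(): the state, without advancing time (a new reading comes with each control period).
- viewer.get_image(name): name is "scene" or "top" or "wrist"; returns a dict with "img" (400x640x3 uint8, blue, green, red), "range_z" (400x640 float32, m along the optical axis (not along the pixel's ray), 0 where there is no reading), "K" (3x3 intrinsics, pixels), "world_to_cam" (4x4, takes a point from world to camera coordinates); the wrist camera has in their place "mount" (4x4, takes a point from camera to tool coordinates, whose origin is the TCP and whose axes are the flange's). Camera axes: x right, y up, looking along -z (the intrinsics and any distortion apply to the point x, -y, -z); pixel columns grow to the right and rows downward; lengths in m; the calibration is good to about 2 mm. The wrist camera is an equidistant fisheye: a pixel r from the principal point sees the ray r / f radians off the axis. A picture is of the moment at which its call begins: read the wrist's pose just before it.
- arm.close_job(): hands the job in; it is judged then, once.
The state is a dict: "time_s": time; "joints": joint angles; "qd": joint speeds; "tau": joint torques, N m; "ee_pos": TCP position; "tool_rot": TCP orientation; "force": force on the tool from outside, world axes, zero at the start; "wrist_torque": the same for the moment, N m; "grip_width": opening from 0.0 (shut) to 1.0 (fully open); "grasp_force": force on a finger pad.
Only numpy, scipy, OpenCV 4.12 (cv2) and the standard library are available. Lean on these libraries where they do the work, as an engineer would, in place of code of your own. Each camera call takes 0.05 s, during which the arm holds its last target. There are 200 camera calls.

### The job

The circuit board in the soldering stand has its components facing up, more or less level. Turn the stand's frame over half a turn, either way round, by pushing gently on the frame, until the solder side faces up and the frame sits level against its stop. Keep off the board and its components, do not grip its rails, do not lift the stand or shove it along the bench, and leave the other things on the bench where they are.

Things in the scene. Friction and masses are not known exactly. Their poses are not given: they have to be found in the camera images.
- stand: Turnover stand, about 2 kg, loose on rubber feet: steel base plate 200 (x) by 330 (y) mm, top 12 mm up; upright plates, 44 mm wide, 182 mm high, at y = +-155 mm; black friction knobs outside them, out to y = +-176 mm. Between the uprights an aluminium frame turns about an axis along the stand's y, 160 mm above the bench, over the middle of the base. Origin: underside centre of the base. z up.
- frame (a joint): Turn of the frame about the stand's +y (rad). 0: level, components up. Positive: the rail on the stand's +x side goes down, the other up. Turns either way; friction (0.12 N m, about 1.4 N at a rail) holds it where it is left; a rigid stop ends its travel level, solder side up, at +3.12 and at -3.12. Starts within 0.7 of 0. Clears the base.
- rail_a (a point): Centre of the frame's long rail on the stand's -x side when the joint reads 0; turns with the frame. The frame is 190 mm across the axis, 270 mm along it, 12 mm thick, the axis at half thickness. Its two long rails are 20 mm wide, 12 mm thick, centre lines 85 mm from the axis; end bars, 16 mm wide, at y = +-127 mm. Site x points from rail_a to rail_b, y along the rail, z out of the component side.
- rail_b (a point): Centre of the other long rail, on the stand's +x side when the joint reads 0; it turns with the frame, with the same axes as rail_a.
- board: Green circuit board, 116 mm across the axis, 164 mm along it, 3 mm thick, clipped in the middle of the frame: 17 mm gap between its edge and each long rail, bridged by small clips. Its +z face carries components up to 26 mm high, its -z face only solder joints under 3 mm. Origin: its centre, on the turning axis. Not to be touched.
- solder_spool: Bystander: solder wire spool on end, 58 mm across, 50 mm high. Origin: centre of its underside.
- flux_bottle: Bystander: white flux bottle with a black cap, 48 mm across, 105 mm high. Origin: centre of its underside.
- screwdriver: Bystander: screwdriver lying on the bench, 190 mm long, along its x.
- parts_bin: Bystander: open cardboard bin with small parts, 100 by 160 mm, 60 mm high. Origin: centre of its underside.

How it is judged:
At the end, for the whole second after the job is handed in: The frame has turned half a turn from component side up: its joint reads above 3.0 or below -3.0 rad (within 7 degrees of its stop), at rest; the stand stands flat, within 30 mm of where it was ((value of joint frame above 3 rad or value of joint frame below -3 rad) and velocity of joint frame between -0.05 and 0.05 rad/s and angle between stand's own z axis and vertical below 0.03 rad and height (world z) of stand below 0.006 m and distance of stand from where it was at the start of the episode below 0.03 m and linear speed of stand below 0.01 m/s); the robot touches nothing.
It fails at once if the board or a component is touched (over 0.5 N) (contact force between any of the arm, the fingers and board above 0.5 N).
It fails at once if the frame is forced (over 60 N between fingers and stand) or a long rail is gripped between the fingers (TCP at the rail with over 25 N on it) (contact force between the fingers and stand above 60 N or (contact force between the fingers and stand above 25 N and ((x of the grasp point in the frame of rail_a between -0.014 and 0.014 m and z of the grasp point in the frame of rail_a between -0.021 and 0.021 m) or (x of the grasp point in the frame of rail_a between -0.027 and 0.027 m and z of the grasp point in the frame of rail_a between -0.012 and 0.012 m) or (x of the grasp point in the frame of rail_b between -0.014 and 0.014 m and z of the grasp point in the frame of rail_b between -0.021 and 0.021 m) or (x of the grasp point in the frame of rail_b between -0.027 and 0.027 m and z of the grasp point in the frame of rail_b between -0.012 and 0.012 m)))).
It fails at once if the stand is lifted or tipped (origin over 12 mm up, or leaning over 0.12 rad) (height (world z) of stand above 0.012 m or angle between stand's own z axis and vertical above 0.12 rad).
It fails at once if the stand is shoved along the bench (over 30 mm) (distance of stand from where it was at the start of the episode above 0.03 m).
It fails at once if another thing on the bench is disturbed (moved over 15 mm) (distance of any of solder_spool, flux_bottle, screwdriver, parts_bin from where it was at the start of the episode above 0.015 m).
It also fails if it takes over 51 s, if anything falls off the work surface, if the arm or the gripper's body presses on something with over 40 N, if the wrist force passes 120 N, or if a joint passes its speed limit or range.

## Working session

There is one attempt and no reset: what is moved stays moved. The work goes in short steps, Python scripts to look and compute and a tool call to move; the robot and the scene stay as the last step left them, time stands still between calls to the robot, and variables do not carry over. Pictures are saved under pics/ and viewed, at most 10 in all, crops included, and the job is handed in when it is done.

Besides the shell and the picture viewer there is one more tool, called after "Emit:" by a JSON object that holds its "op" and its "data". send_rows: Moves the arm, as the interface text tells. Its arguments: {"type":"object","properties":{"targets":{"type":"array","items":{"type":"array","items":{"type":"array","items":{"type":"number"}}}},"hand":{"type":"number"}},"required":["targets"]}

```bash
mkdir -p pics; cat > h.py <<'E'
import numpy as np,cv2
from workcell import arm,viewer
def grab(n):
    d=viewer.get_image(n); return d
def cloud(d):
    K=d["K"];z=d["range_z"].astype(float);v,u=np.mgrid[0:z.shape[0],0:z.shape[1]]
    p=np.stack([(u-K[0,2])/K[0,0]*z,-(v-K[1,2])/K[1,1]*z,-z,np.ones_like(z)],-1)
    w=p@np.linalg.inv(d["world_to_cam"]).T
    w=w[...,:3]; w[z<=0]=np.nan
    return w
E
python3 - <<'E'
from h import *
for n in("scene","top"):
    d=grab(n);cv2.imwrite(f"pics/{n}0.png",d["img"]);np.save(f"{n}0.npy",cloud(d))
s=arm.sense();print(s["time_s"],s["ee_pos"],s["tool_rot"],s["force"])
E
```

```text
0.1 [ 0.15451532 -0.50150924  0.24926801] [-3.10526503e+00 -4.67414299e-01  1.99559086e-04] [-0.25018901 -0.39977229  0.42636946]
```

View pics/scene0.png

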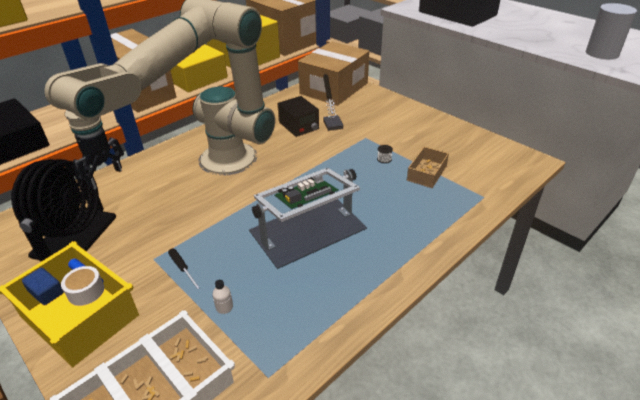

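View pics/top0.png

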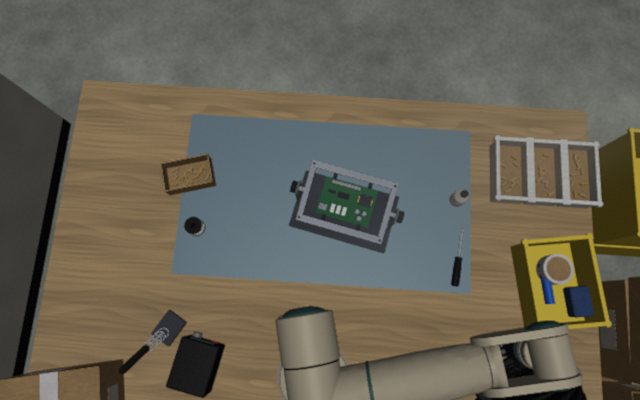

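The scene view shows the stand at mid-mat, tilted frame around (305,190). The top view shows knobs at (295,187) and (400,216), and the frame corners at about (313,163), (397,186), (383,242) and (299,210). The bystanders are well clear. Next I fit the stand pose and frame tilt.

```bash
python3 - <<'E'
from h import *
w=np.load("top0.npy")
for u,v in((295,187),(400,216),(313,163),(397,186),(383,242),(302,207),(347,203),(460,197),(194,227),(190,174),(458,265)):print((u,v),np.nanmedian(w[v-1:v+2,u-1:u+2].reshape(-1,3),0).round(3))
P=np.vstack([np.load(n+"0.npy").reshape(-1,3) for n in("top","scene")]);P=P[~np.isnan(P).any(1)]
c=np.nanmean([w[187,295],w[216,400]],0)[:2]
P=P[np.hypot(*(P[:,:2]-c).T)<.25]
b=P[(P[:,2]>.006)&(P[:,2]<.025)]
f=P[(P[:,2]>.08)]
print(len(b),cv2.minAreaRect(b[:,:2].astype(np.float32)))
print(len(f),cv2.minAreaRect(f[:,:2].astype(np.float32)))
# knobs axis: yaw
k=w[216,400]-w[187,295];yaw=np.arctan2(-k[1],-k[0])-np.pi/2
for th in (yaw,):
  print("yaw",yaw,c)
np.save("f.npy",f)
R=cv2.minAreaRect(b[:,:2].astype(np.float32))
E
```

```text
(295, 187) [0.564 0.094 0.176]
(400, 216) [ 0.496 -0.226  0.176]
(313, 163) [0.64  0.044 0.185]
(397, 186) [ 0.589 -0.213  0.182]
(383, 242) [ 0.436 -0.199  0.012]
(302, 207) [0.508 0.069 0.156]
(347, 203) [ 0.529 -0.067  0.16 ]
(460, 197) [ 0.59  -0.433  0.078]
(194, 227) [0.439 0.418 0.051]
(190, 174) [ 0.629  0.47  -0.001]
(458, 265) [ 0.376 -0.443  0.026]
7137 ((0.5313228368759155, -0.06749564409255981), (0.49540233612060547, 0.4927450120449066), 33.775821685791016)
7065 ((0.5330724716186523, -0.06491924822330475), (0.35318493843078613, 0.19535210728645325), 76.51738739013672)
yaw -0.21149024627443924 [ 0.52978539 -0.0657897 ]
```

```bash
python3 - <<'E'
from h import *
f=np.load("f.npy");a=np.deg2rad(-13.48);c=np.array([.5325,-.0655])
ex=np.array([np.cos(a),np.sin(a)]);ey=np.array([-np.sin(a),np.cos(a)])
x=(f[:,:2]-c)@ex;y=(f[:,:2]-c)@ey;z=f[:,2]
print(x.min(),x.max(),y.min(),y.max())
for lo in np.arange(-.105,.11,.015):
    m=(x>lo)&(x<lo+.015)&(abs(y)<.11); 
    if m.sum()>5:print(lo.round(3),m.sum(),np.percentile(z[m],[5,50,95]).round(3))
k=(abs(y)>.163);print("knob",k.sum(),x[k].mean(),np.percentile(x[k],[2,98]),z[k].max())
m=(abs(y)>.12)&(abs(y)<.134)&(abs(x)>.03);A=np.polyfit(x[m],z[m],1);print("endbar",A,np.arctan(A[0]))
E
```

```text
-0.09725655488027439 0.09809682137430775 -0.17589511837475855 0.17729006554890755
-0.105 70 [0.141 0.146 0.151]
-0.09 528 [0.142 0.148 0.152]
-0.075 249 [0.142 0.148 0.153]
-0.06 228 [0.145 0.151 0.156]
-0.045 416 [0.149 0.157 0.176]
-0.03 448 [0.152 0.161 0.18 ]
-0.015 360 [0.155 0.16  0.178]
0.0 406 [0.158 0.165 0.19 ]
0.015 403 [0.163 0.17  0.193]
0.03 430 [0.165 0.172 0.189]
0.045 448 [0.169 0.175 0.187]
0.06 112 [0.174 0.18  0.185]
0.075 574 [0.178 0.184 0.189]
0.09 342 [0.176 0.184 0.189]
knob 221 0.004824902289749797 [-0.01737004  0.02230303] 0.1865444146192603
endbar [0.21068551 0.16548433] 0.20764865698766174
```

```bash
cat >> h.py <<'E'
from scipy.spatial.transform import Rotation as Ro
A=np.deg2rad(-13.48);C=np.array([.5325,-.0655,0])
S=np.array([[np.cos(A),-np.sin(A),0],[np.sin(A),np.cos(A),0],[0,0,1]])
def rep():
    s=arm.sense();R=Ro.from_rotvec(s["tool_rot"]).as_matrix()
    print("t",round(s["time_s"],2),"stand-frame TCP",(S.T@(s["ee_pos"]-C)).round(4),"F(stand)",(S.T@s["force"]).round(2),"w",round(s["grip_width"],3))
    print("tool axes in stand (cols)\n",(S.T@R).round(3)); return s,R
def tilt(name):
    w=cloud(grab(name)).reshape(-1,3);w=w[~np.isnan(w).any(1)]
    q=(w-C)@S;x,y,z=q.T
    return q
E
python3 - <<'E'
from h import *
s,R=rep()
# turn to make tool x = +-ex
for sg in(1,-1):
    T=S@np.diag([sg,-sg,-1.]); print(sg,np.rad2deg(Ro.from_matrix(R.T@T).as_rotvec()).round(2), "j6",s["joints"][5])
    print(" shift",(T.T@(C+S@[-.086,.10,.25]-s["ee_pos"])).round(4))
E
```

```text
t 0.1 stand-frame TCP [-0.2659 -0.5121  0.2493] F(stand) [-0.15 -0.45  0.43] w 1.003
tool axes in stand (cols)
 [[ 0.861  0.509 -0.001]
 [ 0.509 -0.861  0.001]
 [ 0.    -0.001 -1.   ]]
1 [-8.00e-02  2.00e-02  3.06e+01] j6 -0.0702976550351574
 shift [ 0.1799 -0.6121 -0.0007]
-1 [-2.000e-02 -1.000e-01 -1.494e+02] j6 -0.0702976550351574
 shift [-0.1799  0.6121 -0.0007]
```

Emit:
{"op": "send_rows", "data": {"targets": [[[0,0,-0.01,0,0,7.65],[0,0,-0.01,0,0,7.65],[0,0,-0.01,0,0,7.65],[0,0,-0.01,0,0,7.65],[0.01,-0.034,0,0,0,0],[0.01,-0.034,0,0,0,0],[0.01,-0.034,0,0,0,0],[0.01,-0.034,0,0,0,0],[0.01,-0.034,0,0,0,0],[0.01,-0.034,0,0,0,0],[0.01,-0.034,0,0,0,0],[0.01,-0.034,0,0,0,0],[0.01,-0.034,0,0,0,0],[0.01,-0.034,0,0,0,0],[0.01,-0.034,0,0,0,0],[0.01,-0.034,0,0,0,0],[0.01,-0.034,0,0,0,0],[0.01,-0.034,0,0,0,0],[0.01,-0.034,0,0,0,0],[0.01,-0.034,0,0,0,0]]], "hand": 0}}

```text
time_s: 2.1
ee_pos: [0.4374, -0.0085, 0.2897]
tool_rot: [3.12, -0.368, -0.001]
force: [0.2, -0.9, 0.2]
grip_width: -0.001
grasp_force: 0.0
```

Emit:
{"op": "send_rows", "data": {"targets": [[[0.01,-0.034,0,0,0,0],[0.01,-0.034,0,0,0,0],[0,0,0,0,0,0],[0,0,0,0,0,0]]]}}

```text
time_s: 2.5
ee_pos: [0.4722, 0.0518, 0.2893]
tool_rot: [3.12, -0.367, -0.002]
force: [0.1, -0.8, 0.7]
grip_width: 0.005
grasp_force: 0.0
```

```bash
python3 -c "
from h import *
rep();d=grab('scene');cv2.imwrite('pics/s1.png',cv2.resize(d['img'][80:300,180:440],None,fx=2.5,fy=2.5))"
```

```text
t 2.5 stand-frame TCP [-0.086   0.1     0.2893] F(stand) [ 0.26 -0.71  0.68] w 0.005
tool axes in stand (cols)
 [[ 1.     0.001 -0.001]
 [ 0.001 -1.    -0.001]
 [-0.001  0.001 -1.   ]]
```

View pics/s1.png

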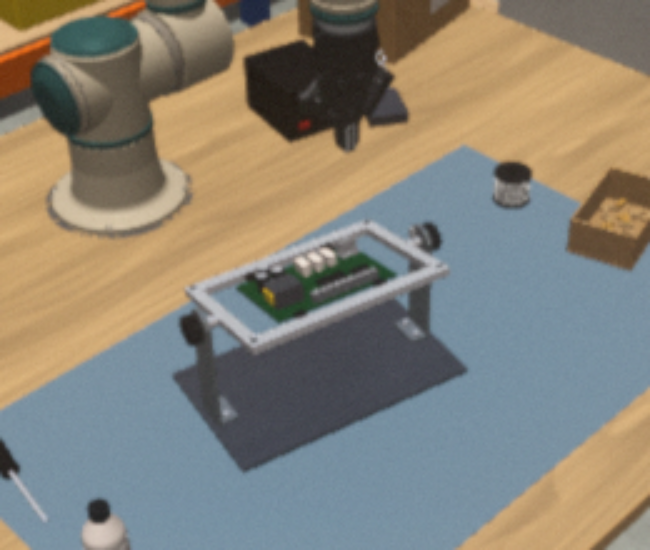

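Emit:
{"op": "send_rows", "data": {"targets": [[[-0.009,0,0,0,0,0],[0,0,0.03,0,0,0],[0,0,0.03,0,0,0],[0,0,0.03,0,0,0],[0,0,0.02,0,0,0],[0,0,0.005,0,0,0],[0,0,0.003,0,0,0],[0,0,0.003,0,0,0],[0,0,0.003,0,0,0],[0,0,0.003,0,0,0],[0,0,0.003,0,0,0],[0,0,0,0,0,0]]]}}

```text
time_s: 3.75
ee_pos: [0.4635, 0.0535, 0.1598]
tool_rot: [3.12, -0.369, -0.0]
force: [0.4, 0.2, -0.1]
grip_width: -0.001
grasp_force: 0.1
```

```bash
cat >> h.py <<'E'
def phi():
    "frame angle from end-bar points (top view)"
    q=np.vstack([tilt("top"),tilt("scene")]);x,y,z=q.T
    m=(y<-.118)&(y>-.136)&(np.hypot(x,z-.16)<.11)&(np.hypot(x,z-.16)>.03)
    v=np.c_[x[m],z[m]-.16]; 
    u,s,vt=np.linalg.svd(v-v.mean(0),full_matrices=False);k=(y>-.134)&(np.hypot(x,z-.16)<.11)&(z>.1)
    print("n",m.sum(),"phi(mod pi)",np.arctan(vt[0,1]/vt[0,0]).round(3),s.round(3),"mean",v.mean(0).round(4))
E
python3 -c "
from h import *
rep();phi()"
```

```text
t 3.75 stand-frame TCP [-0.0948  0.0997  0.1598] F(stand) [ 0.38  0.33 -0.12] w -0.001
tool axes in stand (cols)
 [[ 1.  0. -0.]
 [ 0. -1. -0.]
 [-0.  0. -1.]]
n 397 phi(mod pi) 0.282 [1.318 0.069] mean [0.0087 0.007 ]
```

Emit:
{"op": "send_rows", "data": {"targets": [[[0.001,0,0.003,0,0,0],[0.001,0,0.003,0,0,0],[0.001,0,0.003,0,0,0],[0.001,0,0.003,0,0,0],[0.0015,0,0.003,0,0,0],[0.0015,0,0.003,0,0,0],[0.0015,0,0.003,0,0,0],[0.0015,0,0.003,0,0,0],[0.0015,0,0.003,0,0,0],[0.0015,0,0.002,0,0,0],[0,0,0,0,0,0]]]}}

```text
time_s: 4.95
ee_pos: [0.4763, 0.0503, 0.1306]
tool_rot: [3.12, -0.369, -0.0]
force: [0.7, 0.2, 0.5]
grip_width: 0.0
grasp_force: 0.0
```

```bash
python3 -c "
from h import *
rep();phi()"
```

```text
t 4.95 stand-frame TCP [-0.0816  0.0996  0.1306] F(stand) [0.61 0.39 0.54] w 0.0
tool axes in stand (cols)
 [[ 1. -0.  0.]
 [-0. -1. -0.]
 [ 0.  0. -1.]]
n 284 phi(mod pi) 0.635 [1.1   0.057] mean [0.0162 0.0155]
```

Emit:
{"op": "send_rows", "data": {"targets": [[[-0.002,0,-0.03,0,0,0],[0,0,-0.03,0,0,0],[0,0,-0.03,0,0,0],[0,0,-0.03,0,0,0],[0,0,-0.03,0,0,0],[0,0,-0.03,0,0,0],[0.03,0,0,0,0,0],[0.03,0,0,0,0,0],[0.03,0,0,0,0,0],[0.03,0,0,0,0,0],[0.03,0,0,0,0,0],[0.03,0,0,0,0,0],[0.02,0,0,0,0,0],[0,0,0,0,0,0],[0,0,0.03,0,0,0],[0,0,0.03,0,0,0],[0,0,0.028,0,0,0],[0,0,0,0,0,0]]]}}

```text
time_s: 6.85
ee_pos: [0.6667, 0.0046, 0.2181]
tool_rot: [3.119, -0.368, -0.013]
force: [-0.8, -0.2, -0.3]
grip_width: -0.004
grasp_force: 0.0
```

```bash
python3 -c "
from h import *
rep();phi();d=grab('scene');cv2.imwrite('pics/s2.png',cv2.resize(d['img'][80:300,180:440],None,fx=2.5,fy=2.5))"
```

```text
t 6.85 stand-frame TCP [0.1142 0.0994 0.2181] F(stand) [-0.72 -0.37 -0.28] w -0.004
tool axes in stand (cols)
 [[ 1.     0.    -0.008]
 [ 0.    -1.    -0.002]
 [-0.008  0.002 -1.   ]]
n 283 phi(mod pi) 0.64 [1.101 0.061] mean [0.0164 0.0154]
```

View pics/s2.png

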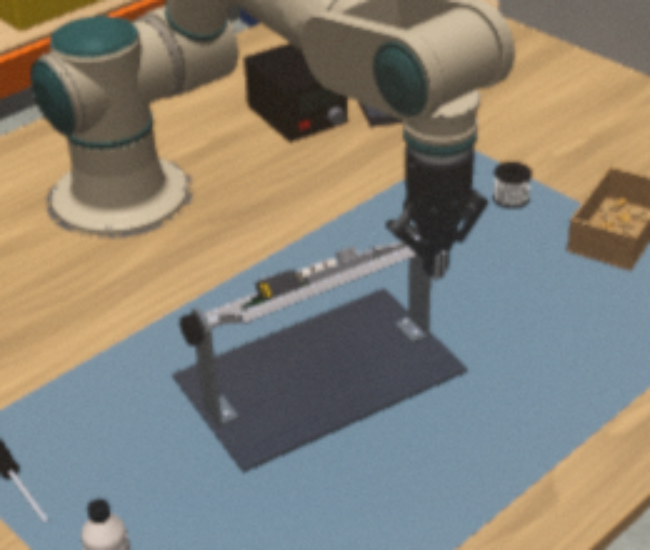

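Emit:
{"op": "send_rows", "data": {"targets": [[[-0.005,0,-0.001,0,0,0],[-0.005,0,-0.001,0,0,0],[-0.005,0,-0.001,0,0,0],[-0.005,0,-0.001,0,0,0],[-0.004,0,0,0,0,0],[-0.0045,0,-0.004,0,0,0],[-0.0045,0,-0.004,0,0,0],[-0.0045,0,-0.004,0,0,0],[-0.0045,0,-0.004,0,0,0],[-0.0045,0,-0.004,0,0,0],[-0.0045,0,-0.004,0,0,0],[-0.0045,0,-0.0025,0,0,0],[-0.0045,0,-0.0025,0,0,0],[-0.0045,0,-0.0025,0,0,0],[-0.0045,0,-0.0025,0,0,0],[-0.0045,0,-0.0025,0,0,0],[0,0,0,0,0,0]]]}}

```text
time_s: 8.7
ee_pos: [0.5966, 0.0219, 0.2636]
tool_rot: [-3.12, 0.368, 0.001]
force: [-0.2, -0.7, 0.3]
grip_width: -0.003
grasp_force: 0.0
```

```bash
python3 -c "
from h import *
rep();phi();d=grab('scene');cv2.imwrite('pics/s3.png',cv2.resize(d['img'][80:300,180:440],None,fx=2.5,fy=2.5))"
```

```text
t 8.7 stand-frame TCP [0.042  0.0999 0.2636] F(stand) [-0.05 -0.71  0.27] w -0.003
tool axes in stand (cols)
 [[ 1.     0.    -0.001]
 [ 0.    -1.     0.   ]
 [-0.001 -0.    -1.   ]]
n 320 phi(mod pi) 1.314 [1.171 0.085] mean [0.0088 0.0189]
```

View pics/s3.png

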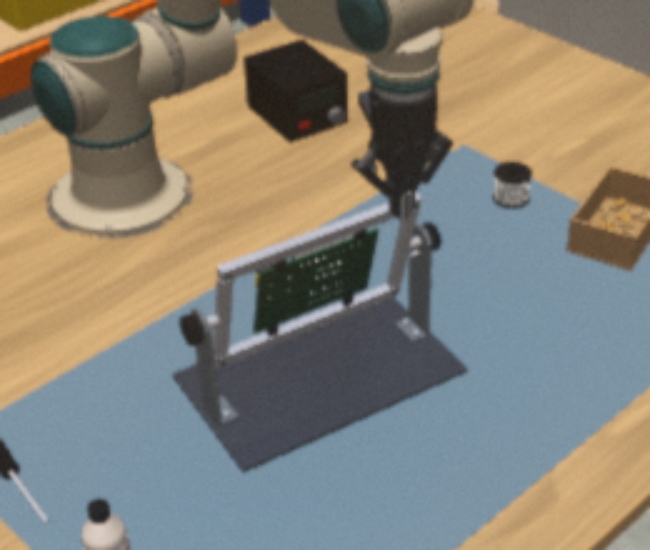

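Emit:
{"op": "send_rows", "data": {"targets": [[[-0.005,0,0,0,0,0],[-0.005,0,0,0,0,0],[-0.005,0,0,0,0,0],[-0.005,0,0,0,0,0],[-0.005,0,0,0,0,0],[-0.0045,0,0,0,0,0],[-0.0045,0,0,0,0,0],[-0.0045,0,0,0,0,0],[-0.0045,0,0.001,0,0,0],[-0.0045,0,0.001,0,0,0],[-0.004,0,0.001,0,0,0],[-0.004,0,0.001,0,0,0],[-0.004,0,0.001,0,0,0],[-0.004,0,0.0015,0,0,0],[-0.004,0,0.0015,0,0,0],[-0.004,0,0.002,0,0,0],[-0.004,0,0.0025,0,0,0],[-0.004,0,0.003,0,0,0],[-0.004,0,0.003,0,0,0],[0,0,0,0,0,0]]]}}

```text
time_s: 10.85
ee_pos: [0.5154, 0.0412, 0.2444]
tool_rot: [-3.12, 0.368, 0.002]
force: [0.0, -0.3, -0.2]
grip_width: -0.003
grasp_force: 0.0
```

```bash
python3 -c "
from h import *
rep();phi()"
```

```text
t 10.85 stand-frame TCP [-0.0415  0.0998  0.2444] F(stand) [ 0.09 -0.27 -0.16] w -0.003
tool axes in stand (cols)
 [[ 1.     0.    -0.001]
 [ 0.    -1.    -0.   ]
 [-0.001  0.    -1.   ]]
n 413 phi(mod pi) -0.844 [1.333 0.074] mean [0.0018 0.0097]
```

Emit:
{"op": "send_rows", "data": {"targets": [[[-0.0045,0,0.003,0,0,0],[-0.0045,0,0.003,0,0,0],[-0.0045,0,0.003,0,0,0],[-0.0045,0,0.003,0,0,0],[-0.0045,0,0.003,0,0,0],[-0.002,0,0.004,0,0,0],[-0.002,0,0.004,0,0,0],[-0.002,0,0.004,0,0,0],[-0.002,0,0.004,0,0,0],[-0.002,0,0.004,0,0,0],[-0.002,0,0.003,0,0,0],[-0.002,0,0.003,0,0,0],[-0.002,0,0.003,0,0,0],[-0.002,0,0.003,0,0,0],[-0.002,0,0.003,0,0,0],[-0.002,0,0.003,0,0,0],[0,0,0,0,0,0]]]}}

```text
time_s: 12.65
ee_pos: [0.4723, 0.0514, 0.1914]
tool_rot: [3.12, -0.368, -0.002]
force: [-0.9, -0.7, -0.2]
grip_width: 0.002
grasp_force: 0.0
```

```bash
python3 -c "
from h import *
rep();phi()"
```

```text
t 12.65 stand-frame TCP [-0.0858  0.0996  0.1914] F(stand) [-0.71 -0.85 -0.2 ] w 0.002
tool axes in stand (cols)
 [[ 1.     0.    -0.001]
 [ 0.    -1.    -0.   ]
 [-0.001  0.    -1.   ]]
n 453 phi(mod pi) -0.07 [1.394 0.071] mean [0.0058 0.0056]
```

Emit:
{"op": "send_rows", "data": {"targets": [[[0,0,0.001,0,0,0],[0,0,0.001,0,0,0],[0,0,0.001,0,0,0],[0,0,0,0,0,0]]]}}

```text
time_s: 13.15
ee_pos: [0.4727, 0.0513, 0.1889]
tool_rot: [3.12, -0.369, -0.0]
force: [-0.6, -0.2, 0.6]
grip_width: 0.002
grasp_force: 0.1
```

```bash
python3 -c "
from h import *
rep();phi()"
```

```text
t 13.15 stand-frame TCP [-0.0854  0.0997  0.1889] F(stand) [-0.57 -0.31  0.58] w 0.002
tool axes in stand (cols)
 [[ 1. -0. -0.]
 [-0. -1. -0.]
 [-0.  0. -1.]]
n 442 phi(mod pi) -0.042 [1.386 0.071] mean [0.0057 0.0057]
```

Emit:
{"op": "send_rows", "data": {"targets": [[[0,0,0.001,0,0,0],[0,0,0.001,0,0,0],[0,0,0,0,0,0],[0,0,-0.01,0,0,0],[0,0,-0.03,0,0,0],[0,0,-0.03,0,0,0],[0,0,-0.03,0,0,0],[0,0,-0.02,0,0,0],[-0.03,0,0,0,0,0],[-0.03,0,0,0,0,0],[0,0,0,0,0,0],[0,0,0,0,0,0],[0,0,0,0,0,0]]]}}

```text
time_s: 14.55
ee_pos: [0.4149, 0.0652, 0.3072]
tool_rot: [3.12, -0.369, 0.001]
force: [0.8, 0.1, -0.5]
grip_width: -0.002
grasp_force: 0.0
```

```bash
python3 -c "
from h import *
rep();phi();d=grab('scene');cv2.imwrite('pics/s4.png',cv2.resize(d['img'][80:300,180:440],None,fx=2.5,fy=2.5))"
```

```text
t 14.55 stand-frame TCP [-0.1448  0.0996  0.3072] F(stand) [ 0.77  0.26 -0.54] w -0.002
tool axes in stand (cols)
 [[ 1. -0.  0.]
 [-0. -1. -0.]
 [ 0.  0. -1.]]
n 442 phi(mod pi) -0.02 [1.385 0.073] mean [0.0063 0.0055]
```

View pics/s4.png

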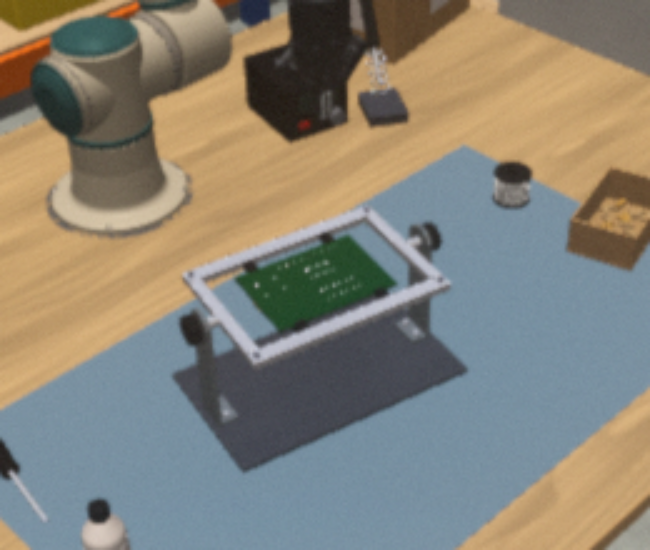

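The solder side is up (board at about (320,280)), the frame is level at its stop, the stand hasn't moved and the gripper is clear.

```bash
python3 -c "
from workcell import arm
print(arm.close_job())"
```

```text
the job is handed in; nothing more can be done
None
```

The frame is turned over with the solder side up. It measured about 0.02 rad from level, right at its stop. The stand and the bench items in view look unmoved, and the job is handed in; no verdict came back.

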